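Third hand for a gearmotor's terminal-box cover

TASK

The gearmotor's terminal box is open and I want to screw its cover on: pick up the green cover (not the blue one), seat it squarely over the raised lip of the box so that it lies flush on the rim all round, and press it home with a steady 10 newtons or so (6 to 15, and never over 40 at any time). Keep it gripped and pressed without moving for a good two seconds and finish like that, still holding and pressing, so that I can drive the screws; let nothing else on the bench be shifted.

Things in the scene. Friction and masses are not known exactly. Their poses are not given: they have to be found in the camera images.
- cover_center (a point): Centre (half-way up, across and through) of the loose green-painted cover, a cast hood of about 0.16 kg: 56 mm wide (its y), 74 tall (its z), 26 deep (its x). It starts standing upright on the bench. Its +x side is open and hollow (inside 48 x 66 mm, 22 deep); its -x side is the closed front with four dark screw holes. Grip it by its flat sides, at +-28 mm along y.
- terminal_box: The open green terminal box, fixed on the side of the green gearmotor, that looks to the robot's right and somewhat away from it. Origin: centre of its rim plane, 85 mm above the bench; +x points level INTO the box (press along +x), z up. The rim, 56 mm wide (y) and 74 tall (z), is faced with hard black rubber that gives under 1 mm. The cover is seated when its centre is at x = -13 mm, y = 0, z = 0 here and its axes are parallel to the box's.
- lip: The bright raised lip inside the box's rim, fixed; same origin and axes as the terminal box. It measures 43 (y) x 61 (z) mm outside and stands 6 mm out of the rim towards -x, with slightly rounded edges. The cover's hollow side goes over it with 2.5 mm play on each side. The space in front of, beside and above the box is free.
- spare_cover_center (a point): Centre of the blue spare cover for another motor, 66 mm wide, 60 mm tall, 24 mm deep, standing on the bench like the green one; the two may stand in either place. Leave it alone.
- motor: The fixed green gearmotor with its steel L-foot, axis level along its y, 85 mm above the bench; origin on the bench below the terminal box's middle and under the axis. It spans -165 to +111 mm along its y and -85 (box rim) to +75 mm along its x; its top is 132 mm above the bench.
- table: The stainless steel bench; its top is at height 0.
- screw_dish: Round steel dish of brass screws, 84 mm across, 26 mm high, origin under its centre. Leave it alone.
- screwdriver: Screwdriver lying on the bench, along its x, about 0.2 m long. Leave it alone.
- spanner: Steel spanner lying on the bench, along its x, about 0.2 m long. Leave it alone.
- bottle: White bottle with green cap, 42 mm across, 105 mm high, origin under its centre. Leave it alone.
- bearing_ring: Steel ring lying flat, 62 mm across, 16 mm high, origin under its centre. Leave it alone.
- cable_gland: Small black plastic cable gland standing on the bench, 26 mm across, 34 mm high, origin under its centre. Leave it alone.
Not all that is in view belongs to the job. What is meant by the part that bears cover_center is not orange, and is the larger of those in its own colour.

How it is judged:
By the outcome, as a careful person would: the job done as asked, in the order asked, and still so for the second after the job is handed in, while the arm keeps its last pose, push and grip.
It also fails if it takes over 58 s, if anything falls off the work surface, if the arm or the gripper's body presses on something with over 40 N, if the wrist force passes 120 N, or if a joint passes its speed limit or range.

ROBOT

A 6-joint arm with a two-finger parallel gripper is mounted at the origin on the work surface. World frame = base frame: x ahead of the robot, y to its left, z up, the work surface at z = 0. Lengths are in m, angles in rad, forces in N, time in s.
With the tool pointing down it reaches from about 0.325 to 0.775 m from the base axis. Payload 5.5 kg.
Tool frame: the origin (TCP) lies midway between the tips of the shut fingers; the grasp point (between the pads) lies 19 mm behind it (arm.grasp_offset is the distance from the TCP to the grasp point, in m); z points along the fingers, y is the direction in which the jaws open and shut (so a half turn about z gives the same grasp; the last joint's range is limited). The gripper opens to 85 mm and grips with 20 to 120 N. Pads are 22 mm wide; open, the fingers measure 114 mm over their backs; the gripper's body (76 mm by 85 mm) begins 54 mm behind the grasp point. The pads swing forward as they close: fully open they stand 13 mm farther back than shut.
Start: joints at [-0.057, 0.091, 1.231, -0, 1.82, -0.057], TCP at [0.6, -0, 0.231] pointing down, gripper open.
Joint ranges: [-2.87, 2.87], [-0.86, 2.18], [0.17, 2.46], [-1.51, 4.65], [0.06, 2.69], [-2.65, 2.65]. Speed limits (rad/s): [2.57, 2.57, 3.01, 3.14, 3.14, 3.14].

INTERFACE

Orientations are given as a rotation vector (axis times angle).
In Python, from station import arm, viewer, order gives the robot as it stands. The module is installed in compiled form; this text tells all that it offers.
- The arm moves only by the tool move_arm, never from a script. Its argument "steps" is a list of rows, each an object of numbers: "ax", "ay", "az": the turn, a rotation vector about the tool's x, y, z in degrees; "tx", "ty", "tz": the shift along the tool's x, y, z in mm; "gripper": the finger opening in mm, from 0 to 85.4. In form: [{"ax": .., "ay": .., "az": .., "tx": .., "ty": .., "tz": .., "gripper": ..}, ...]. A call has exactly 5 rows; each row shifts and turns the commanded pose from where the row before left it, along the tool's axes as they then stand; what a row does not reach is not made up. A row lasts 1/8 s, in which the tool goes at most 62.5 mm and 10.7 degrees, less where a joint would pass 70% of its speed; a pose out of reach is approached as far as the arm can. A call is refused whole if a number of a shift passes 62.5 or a number of a turn 10.7, either way. A call with a gripper value outside its range is refused whole. The fingers move at their own pace and stop on an object; "force" is the grip in N (left out, the last holds). Time passes only in rows, so rows that do not move let the fingers close, or fill a call up. It gives the time, the measured TCP pose, the force and the opening at its end, in the units of the state.
- arm.sense(): the state, without advancing time (a new reading comes with each control period).
- viewer.camera(name): name is "scene" or "side" or "wrist"; returns the picture (420x560x3 uint8, red, green, blue); there is no depth.
- viewer.get_calibration(name): a dict with "vertical_fov" (degrees; the focal length in pixels is half the picture's height over the tangent of half this angle, whatever the lens; pixels are square), "cx", "cy" (the principal point, pixels), "rvec" (rotation vector, rad) and "tvec" (3), from world to camera coordinates, as OpenCV has them. Camera axes: x right, y down, z forward; pixel columns grow to the right and rows downward; lengths in m; the calibration is good to about 2 mm. A picture is of the moment at which its call begins: read the wrist's pose just before it. get_calibration takes no time and is no camera call; for the wrist camera it gives the pose at the moment of the call.
- order.finish_job(): hands the job in, once; it reports no verdict.
Trained networks look in the newest picture that a camera, given by its name, has taken for a name from the list of things; names that differ only in an ending like _2 or _b are one class to them, and where a whole thing is asked for, a point or a joint stands for the part that bears it (a point fixed in the world has none). Each returns a list of dicts, best first, with "score" (0 to 1); they miss things now and then, are a little off and sometimes report something else, mostly with a low value. They report only what shows in the picture. A call takes as long as a camera call. They do not tell look-alikes from the thing itself.
- viewer.look_for(target, camera): "box" ([left, top, right, bottom] in pixels, round what is visible of it).
The state is a dict: "clock": time; "qpos": joint angles; "qvel": joint speeds; "tau": joint torques, N m; "tcp_pos": TCP position; "tool_rot": TCP orientation; "wrist_force": force on the tool from outside, world axes, zero at the start; "torque": the same for the moment, N m; "width": finger opening in m.
Only numpy, scipy, OpenCV 4.12 (cv2) and the standard library are available. Lean on these libraries where they do the work, as an engineer would, in place of code of your own. Each camera call takes 0.05 s, during which the arm holds its last target. There are 200 camera calls.

## Working session

There is one attempt and no reset: what is moved stays moved. The work goes in short steps, Python scripts to look and compute and a tool call to move; the robot and the scene stay as the last step left them, time stands still between calls to the robot, and variables do not carry over. Pictures are saved under pics/ and viewed, about 8 in all and at most 12, crops included, and the job is handed in when it is done.

Besides the shell and the picture viewer there is one more tool, called as name(argument=value, ...) on one line, values as JSON. move_arm: Moves the arm, as the interface text tells. Its arguments: {"type":"object","properties":{"steps":{"type":"array","items":{"type":"object","properties":{"ax":{"type":"number"},"ay":{"type":"number"},"az":{"type":"number"},"tx":{"type":"number"},"ty":{"type":"number"},"tz":{"type":"number"},"gripper":{"type":"number"}}}},"force":{"type":"number"}},"required":["steps"]}

```bash
mkdir -p pics
python3 - <<'E'
from station import arm, viewer, order
import cv2,numpy as np
s=arm.sense();print(s)
for c in ["scene","side","wrist"]:
    im=viewer.camera(c);cv2.imwrite(f"pics/{c}0.png",im[:,:,::-1]);k=viewer.get_calibration(c);print(c,k)
    for t in ["cover_center","spare_cover_center","terminal_box","lip"]:
        print(t,[(d['score'],np.round(d['box'])) for d in viewer.look_for(t,c)[:3]])
a=cv2.imread("pics/scene0.png");b=cv2.imread("pics/side0.png")
E
```

```text
{'clock': 0.0, 'qpos': array([-5.66986040e-02,  9.18779073e-02,  1.23189506e+00,  5.35011887e-06,
        1.81979388e+00, -5.66845485e-02]), 'qvel': array([8.20315600e-04, 1.09986690e-05, 1.41466750e-03, 1.08346365e-03,
       1.17800519e-03, 1.50946125e-03]), 'tau': array([ 1.92109423e-03, -4.58737707e+01, -4.18019521e+01,  2.08830479e-04,
        1.19483890e-02, -1.60596358e-05]), 'tcp_pos': array([5.99717973e-01, 1.68373208e-05, 2.30134279e-01]), 'tool_rot': array([-2.22041125e+00, -2.22038296e+00,  2.05796786e-03]), 'wrist_force': array([ 0.56115273, -0.67316719,  0.31626845]), 'torque': array([-0.03748693, -0.05456518,  0.00179866]), 'width': 0.08531998788887775}
scene {'vertical_fov': 42.71679147875068, 'cx': 286.25601105777815, 'cy': 215.85880459196107, 'rvec': array([ 2.13315187,  1.46580424, -0.47152127]), 'tvec': array([-0.25184778, -0.34553348,  1.71267973])}
cover_center [(0.81, array([161., 223., 185., 247.])), (0.62, array([194., 205., 220., 238.])), (0.5, array([196., 242., 214., 261.]))]
spare_cover_center [(0.87, array([136., 276., 157., 309.]))]
terminal_box [(0.8, 
[... 401 characters left out ...]
187., 298., 228.]))]
spare_cover_center [(0.75, array([337., 328., 378., 352.]))]
terminal_box [(0.89, array([276., 185., 297., 225.]))]
lip [(0.74, array([289., 197., 300., 224.])), (0.43, array([375., 286., 405., 309.]))]
wrist {'vertical_fov': 58.950722769129506, 'cx': 278.7453925645167, 'cy': 207.35987089796515, 'rvec': array([-2.81949802e+00, -3.84850352e-04,  2.00348366e-03]), 'tvec': array([-0.59879573, -0.04051694,  0.38053909])}
cover_center [(0.97, array([152., 333., 182., 389.])), (0.59, array([209., 284., 235., 347.])), (0.56, array([ 91., 266., 176., 329.]))]
spare_cover_center []
terminal_box [(0.72, array([234.,  97., 340., 197.]))]
lip [(0.7, array([284., 155., 334., 191.]))]
```

Run:
```python
import cv2,numpy as np
a=cv2.imread("pics/scene0.png")[150:330,80:380];b=cv2.imread("pics/side0.png")[140:400,180:460]
cv2.imwrite("pics/sc.png",cv2.resize(a,(800,480),interpolation=cv2.INTER_CUBIC))
cv2.imwrite("pics/sd.png",cv2.resize(b,(640,594),interpolation=cv2.INTER_CUBIC))
```

```text
(no output)
```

View pics/sc.png

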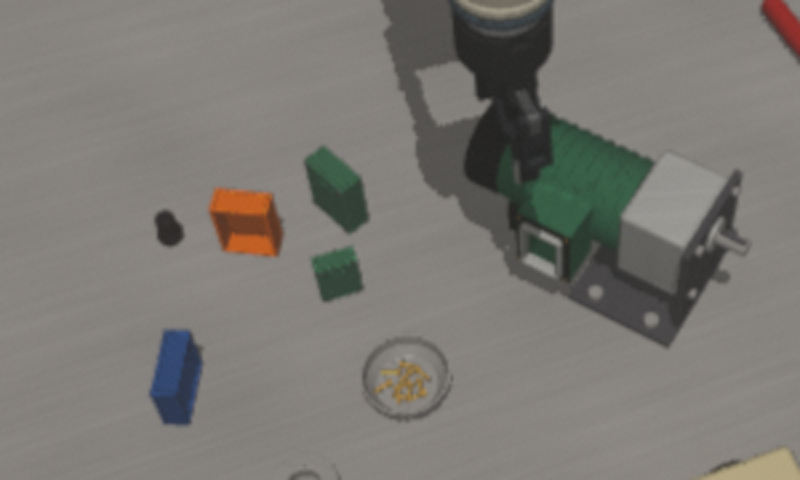

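View pics/sd.png

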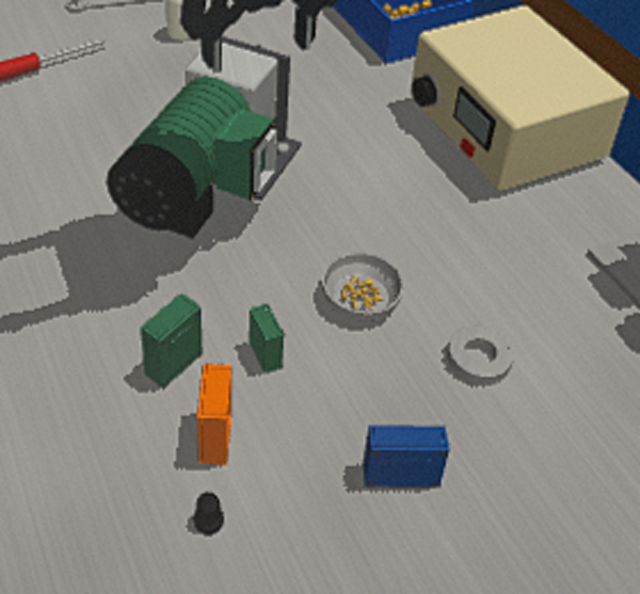

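View pics/wrist0.png

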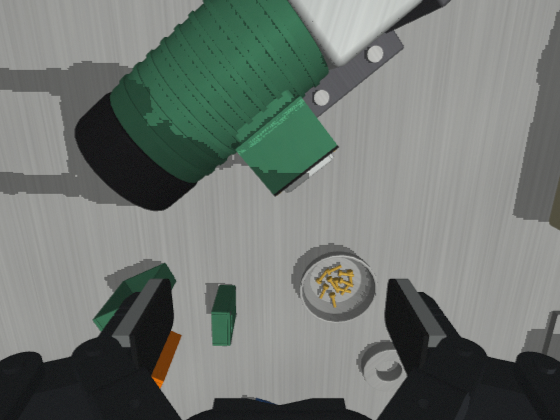

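The scene and side views show a large green cover at scene px (207,221) and side px (256,290). There is a small green look-alike at scene (205,252), an orange one and the blue one. The wrist view shows the box lip at about (320,165), with the large green cover partly behind a finger at the lower left. Next I'll fit the cover pose from its silhouettes and get a rough box position.

```bash
cat > h.py <<'E'
import cv2,numpy as np
from scipy.optimize import minimize,least_squares
def K(c):
    f=210/np.tan(np.radians(c['vertical_fov']/2));return np.array([[f,0,c['cx']],[0,f,c['cy']],[0,0,1.]])
def proj(P,c): return cv2.projectPoints(np.float64(P).reshape(-1,3),c['rvec'],c['tvec'],K(c),None)[0].reshape(-1,2)
def tri(obs):  # [(calib,(u,v))]
    def r(p): return np.concatenate([proj(p,c)[0]-uv for c,uv in obs])
    s=least_squares(r,[.6,0,.05]);return s.x,s.fun
def boxpts(p,d):
    x,y,z,a=p;g=np.array([[i,j,k] for i in(-1,1) for j in(-1,1) for k in(-1,1)])*np.array(d)/2
    R=np.array([[np.cos(a),-np.sin(a),0],[np.sin(a),np.cos(a),0],[0,0,1]]);return g@R.T+[x,y,z]
def sil(p,d,c,S=4):
    h=cv2.convexHull(np.float32(proj(boxpts(p,d),c)))
    m=np.zeros((420*1,560),np.uint8);M=np.zeros((420*S,560*S),np.uint8)
    cv2.fillPoly(M,[np.int32(np.round((h+.5)*S))],255);return cv2.resize(M,(560,420),interpolation=cv2.INTER_AREA)/255.
def fit(ms,d,p0,yaws):
    best=None
    for a in yaws:
        f=lambda q:sum(np.abs(sil([q[0]/100,q[1]/100,q[2]/100,q[3]],d,c)-m).sum()/m.sum() for c,m in ms)
        q0=np.array([p0[0]*100,p0[1]*100,p0[2]*100,a])
        r=minimize(f,q0,method='Nelder-Mead',options=dict(initial_simplex=np.vstack([q0]+[q0+e for e in np.diag([1,1,.6,.25])]),maxiter=250,xatol=.005))
        print(np.round(np.r_[r.x[:3]*10,np.degrees(r.x[3])],1),round(r.fun,3))
        if best is None or r.fun<best.fun:best=r
    return best
def green(im,box):
    h=cv2.cvtColor(im,cv2.COLOR_BGR2HSV);m=(cv2.inRange(h,(50,70,20),(90,255,255))>0).astype(float)
    o=np.zeros_like(m);l,t,r,b=box;o[t:b,l:r]=m[t:b,l:r];return o
E
python3 - <<'E'
from h import *;from station import viewer
cs,cd,cw=[viewer.get_calibration(n) for n in("scene","side","wrist")]
p,r=tri([(cs,(207,221)),(cd,(256.5,289.5))]);print('cover',p,r)
print('box',tri([(cs,(286,236)),(cd,(286,205)),(cw,(287,147))]))
print('lip',tri([(cd,(294.5,210.5)),(cw,(320,165))]))
ms=[(cs,green(cv2.imread("pics/scene0.png"),(188,200,224,240))),(cd,green(cv2.imread("pics/side0.png"),(235,265,276,312)))]
print([m.sum() for _,m in ms])
fit(ms,(.026,.056,.074),p,np.radians([0,45,90,135]))
E
```

```text
cover [ 0.45464265 -0.13000151  0.03446988] [-0.786657    1.31139966 -0.9843824  -0.82200519]
box (array([0.60499744, 0.03662013, 0.0926185 ]), array([-0.02206056, -0.337777  ,  1.15612049,  0.14376892, -0.22632801,
       -0.14719279]))
lip (array([0.63064167, 0.02080144, 0.08154979]), array([ 4.62826984, -0.87253244, -1.41504573, -0.51910709]))
[np.float64(164.0), np.float64(702.0)]
[ 445.6 -128.    41.9   -5.2] 2.988
[ 451.4 -130.3   39.1   84.2] 1.849
[ 452.2 -129.7   38.    84.6] 1.836
[ 453.4 -131.3   41.3   84.2] 1.872
```

move_arm(steps=[{"tx": -40,"ty": -30},{"tx": -40,"ty": -30},{"tx": -40,"ty": -30},{"tx": -40,"ty": -30},{"tx": -40,"ty": -30}])

```text
validation failed for argument at $.st...
```

Run:
```python
from h import *;from station import viewer,arm
import pickle
print(arm.sense()['tcp_pos'],arm.sense()['tool_rot'])
k=viewer.get_calibration("wrist");im=viewer.camera("wrist")[:,:,::-1];cv2.imwrite("pics/w1.png",im);pickle.dump(k,open("w1.pkl","wb"))
R=cv2.Rodrigues(k['rvec'])[0];print('cam',-R.T@k['tvec'],R[2])
print(viewer.look_for("cover_center","wrist"),proj([.452,-.13,.037],k))
```

```text
[6.00021580e-01 3.22681597e-05 2.31304791e-01] [-2.22138190e+00 -2.22148965e+00 -1.38846934e-04]
cam [0.59932453 0.08205206 0.37296993] [-0.00129239 -0.31655646 -0.94857279]
[{'box': [211.4, 286.1, 235.6, 346.2], 'score': 0.95}, {'box': [154.6, 334.8, 179.6, 388.0], 'score': 0.89}, {'box': [93.1, 265.7, 176.3, 330.1], 'score': 0.77}] [[137.37739525 298.53472963]]
```

View pics/w1.png

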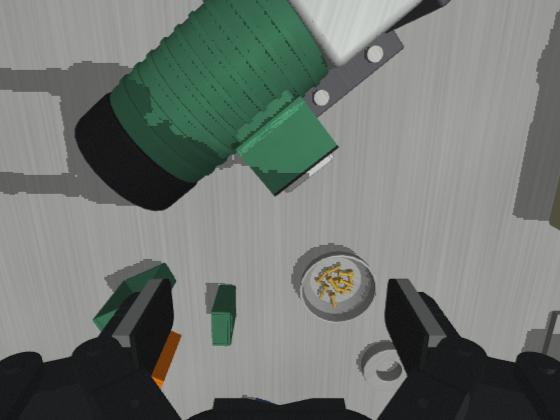

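The move was refused, so this is the same view as before. I'll resend it with every field filled in.

move_arm(steps=[{"ax": 0,"ay": 0,"az": 0,"tx": -40,"ty": -30,"tz": 0,"gripper": 85},{"ax": 0,"ay": 0,"az": 0,"tx": -40,"ty": -30,"tz": 0,"gripper": 85},{"ax": 0,"ay": 0,"az": 0,"tx": -40,"ty": -30,"tz": 0,"gripper": 85},{"ax": 0,"ay": 0,"az": 0,"tx": -40,"ty": -30,"tz": 0,"gripper": 85},{"ax": 0,"ay": 0,"az": 0,"tx": -40,"ty": -30,"tz": 0,"gripper": 85}])

```text
clock: 1.48
tcp_pos: [0.4489, -0.2011, 0.2314]
tool_rot: [2.221, 2.221, 0.0]
wrist_force: [0.3, -0.4, -0.4]
width: 0.0847
```

Run:
```python
from h import *;from station import viewer,arm
import pickle
s=arm.sense();print(s['tcp_pos'],s['qpos'])
k=viewer.get_calibration("wrist");im=viewer.camera("wrist")[:,:,::-1];cv2.imwrite("pics/w1.png",im);pickle.dump(k,open("w1.pkl","wb"))
print(viewer.look_for("cover_center","wrist"),proj([.452,-.13,.037],k))
```

```text
[ 0.44891175 -0.20108173  0.23144318] [-4.90256812e-01 -2.00345056e-01  1.51139009e+00 -7.74500845e-05
  1.82992235e+00 -4.90460629e-01]
[{'box': [264.0, 159.5, 319.6, 243.5], 'score': 0.96}, {'box': [245.5, 69.8, 321.8, 128.6], 'score': 0.9}, {'box': [360.1, 103.2, 399.4, 150.7], 'score': 0.68}] [[283.54176962  96.60951633]]
```

View pics/w1.png

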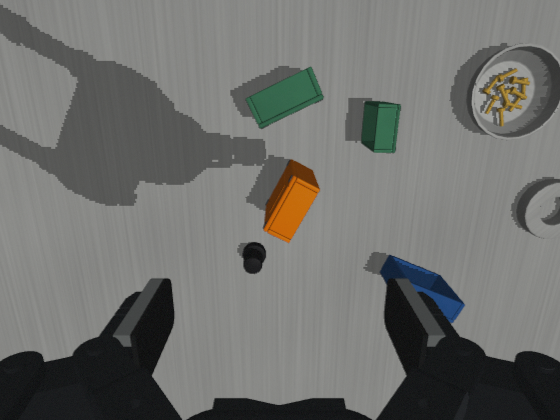

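```bash
cat >> h.py <<'E'
def green(im,box):
    i=cv2.GaussianBlur(im,(3,3),0).astype(float);m=((i[...,1]>1.35*i[...,2])&(i[...,1]>1.1*i[...,0])).astype(float)
    o=np.zeros_like(m);l,t,r,b=box;o[t:b,l:r]=m[t:b,l:r];return o
E
python3 - <<'E'
from h import *;from station import viewer
import pickle
cs,cd=[viewer.get_calibration(n) for n in("scene","side")];cw=pickle.load(open("w1.pkl","rb"))
a,b,w=[cv2.imread(f"pics/{n}.png") for n in("scene0","side0","w1")]
ms=[(cs,green(a,(190,202,222,238))),(cd,green(b,(235,265,276,312))),(cw,green(w,(235,60,330,135)))]
print([m.sum() for _,m in ms])
d=(.026,.056,.074)
r=fit(ms,d,[.452,-.13,.037],np.radians([84,125]))
r2=fit(ms[2:],d,[.452,-.13,.037],[r.x[3]])
for c in(cs,cd):print('cam',-cv2.Rodrigues(c['rvec'])[0].T@c['tvec'])
p=np.r_[r.x[:3]/100,r.x[3]]
T=[]
for im,c,h in((a,cs,22),(b,cd,28),(w,cw,60)):
    u,v=proj(p[:3],c)[0].astype(int);cr=im[max(0,v-h):v+h,u-h:u+h];cr=cv2.resize(cr,(380,380*cr.shape[0]//cr.shape[1]),interpolation=cv2.INTER_CUBIC);T.append(cv2.convertScaleAbs(cv2.copyMakeBorder(cr,0,380-cr.shape[0],0,0,0),alpha=1.7))
# orange in scene+ lip area of wrist0
u,v=172,235;T[0]=np.hstack([T[0],cv2.convertScaleAbs(cv2.resize(a[v-22:v+22,u-22:u+22],(380,380),interpolation=cv2.INTER_CUBIC),alpha=1.5)])
cv2.imwrite("pics/cr.png",cv2.resize(np.vstack([T[0],np.hstack(T[1:])]),(590,590)))
E
```

```text
[np.float64(161.0), np.float64(691.0), np.float64(2421.0)]
[ 452.2 -128.7   34.5  103.9] 2.307
[ 451.9 -129.4   37.2  100.9] 2.312
[ 452.3 -129.7   32.9  115. ] 0.033
cam [ 1.28481807 -0.22412283  1.18958145]
cam [ 0.26535626 -0.70410466  0.80781832]
```

View pics/cr.png

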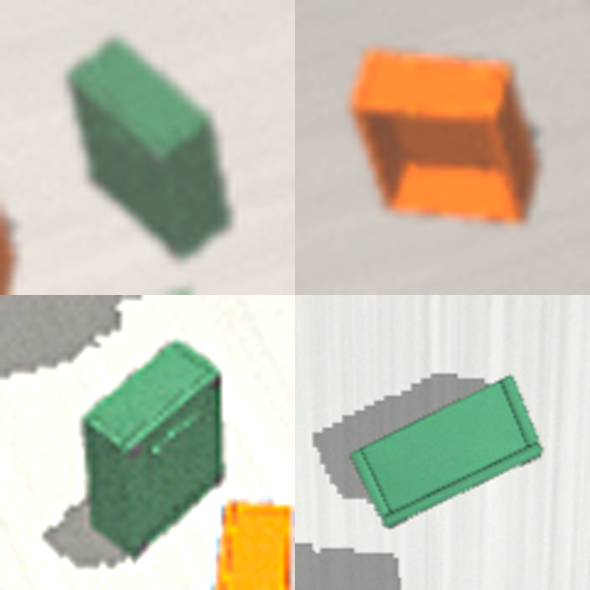

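The side view shows the dark screw holes on the face toward the side camera, so the closed front (-x) points to world (0.42,-0.91) and cover +x has a yaw of about 115°. Next I'll improve the masks and measure the box pose.

```bash
cat >> h.py <<'E'
def green(im,box,t=1.2):
    i=im.astype(float);m=((i[...,1]>t*i[...,2])&(i[...,1]>i[...,0])).astype(np.uint8)
    m=cv2.morphologyEx(m,cv2.MORPH_CLOSE,np.ones((3,3)))
    o=np.zeros(m.shape);l,t,r,b=box;o[t:b,l:r]=m[t:b,l:r];return o
E
python3 - <<'E'
from h import *;from station import viewer
import pickle
cs,cd=[viewer.get_calibration(n) for n in("scene","side")];cw=pickle.load(open("w1.pkl","rb"))
a,b,w=[cv2.imread(f"pics/{n}.png") for n in("scene0","side0","w1")]
ms=[(cs,green(a,(190,202,222,239),1.15)),(cd,green(b,(235,265,276,312))),(cw,green(w,(235,60,330,135)))]
d=(.026,.056,.074);p=[.452,-.13,.034,np.radians(115)]
for c,m in ms:
    s=sil(p,d,c);q=np.argwhere(m>0);e=np.argwhere(s>.5);print(m.sum(),s.sum(),q.min(0),q.max(0),e.min(0),e.max(0))
print(a[215:232,207])
for M in(ms,ms[1:],ms[:2]):fit(M,d,p[:3],[p[3]])
E
```

```text
436.0 511.06666666666666 [205 195] [236 217] [205 194] [238 218]
760.0 815.7098039215687 [269 242] [309 267] [269 241] [310 268]
2474.0 2506.4039215686275 [ 67 246] [127 323] [ 66 245] [128 323]
[[73 95 62]
 [73 96 61]
 [73 96 63]
 [73 95 62]
 [69 90 60]
 [68 88 59]
 [71 87 63]
 [64 75 62]
 [57 64 56]
 [54 64 53]
 [52 63 50]
 [53 63 50]
 [53 64 51]
 [52 64 51]
 [53 65 51]
 [52 64 51]
 [54 66 53]]
[ 452.3 -129.7   35.   115.4] 0.286
[ 452.3 -129.7   34.9  115.1] 0.104
[ 452.4 -129.5   36.1  111.8] 0.232
```

move_arm(steps=[{"ax": 0,"ay": 0,"az": 0,"tx": 23,"ty": 42,"tz": 0,"gripper": 85},{"ax": 0,"ay": 0,"az": 0,"tx": 23,"ty": 42,"tz": 0,"gripper": 85},{"ax": 0,"ay": 0,"az": 0,"tx": 23,"ty": 42,"tz": 0,"gripper": 85},{"ax": 0,"ay": 0,"az": 0,"tx": 23,"ty": 42,"tz": 0,"gripper": 85},{"ax": 0,"ay": 0,"az": 0,"tx": 23,"ty": 42,"tz": 0,"gripper": 85}])

```text
clock: 2.2
tcp_pos: [0.6616, -0.0831, 0.2311]
tool_rot: [-2.221, -2.222, -0.0]
wrist_force: [0.4, -1.1, 1.1]
width: 0.0851
```

move_arm(steps=[{"ax": 0,"ay": 9,"az": 0,"tx": 0,"ty": 0,"tz": 0,"gripper": 85},{"ax": 0,"ay": 9,"az": 0,"tx": 0,"ty": 0,"tz": 0,"gripper": 85},{"ax": 0,"ay": 9,"az": 0,"tx": 0,"ty": 0,"tz": 0,"gripper": 85},{"ax": 0,"ay": 9,"az": 0,"tx": 0,"ty": 0,"tz": 0,"gripper": 85},{"ax": 0,"ay": 9,"az": 0,"tx": 0,"ty": 0,"tz": 0,"gripper": 85}])

```text
clock: 2.82
tcp_pos: [0.6605, -0.0846, 0.2319]
tool_rot: [-1.757, -1.758, -0.733]
wrist_force: [0.5, 1.4, 0.6]
width: 0.085
```

Run:
```python
from h import *;from station import viewer,arm
import pickle
s=arm.sense();print(s['tcp_pos'],s['qvel'].max())
viewer.camera("wrist")
k=viewer.get_calibration("wrist");im=viewer.camera("wrist")[:,:,::-1];cv2.imwrite("pics/w2.png",im);pickle.dump(k,open("w2.pkl","wb"))
l=viewer.look_for("lip","wrist");print(l, viewer.look_for("terminal_box","wrist"),s['qpos'])
u0,v0,u1,v1=np.int32(l[0]['box']);u,v=(u0+u1)//2,(v0+v1)//2;cv2.imwrite("pics/w2c.png",cv2.resize(im[max(0,v-55):v+55,max(0,u-75):u+75],(800,587),interpolation=cv2.INTER_CUBIC));print(max(0,u-75),max(0,v-55))
```

```text
[ 0.66049174 -0.08460005  0.23189678] 1.1511525297087533
[{'box': [210.0, 182.2, 259.4, 235.8], 'score': 0.58}] [{'box': [173.7, 139.8, 260.6, 238.5], 'score': 0.71}] [-0.50555016  0.47180914  0.95795179  0.76443165  2.02546131 -0.26844901]
159 153
```

View pics/w2c.png

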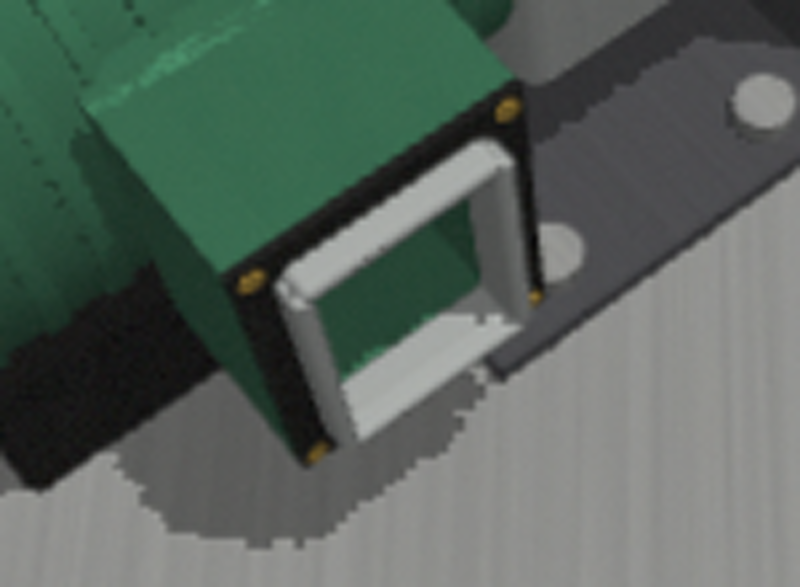

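The picture shows the rim clearly. Crop corners are TL (222,275), TR (520,83) and BL (307,465), and the four brass screw spots are visible. I'll retake it with the arm settled, fit the rim pose and overlay it.

Run:
```python
from h import *;from station import viewer,arm
import pickle
k0=pickle.load(open("w2.pkl","rb"));s=arm.sense();print(s['tcp_pos'],np.abs(s['qvel']).max())
k=viewer.get_calibration("wrist");im=viewer.camera("wrist")[:,:,::-1];im0=cv2.imread("pics/w2.png")
print('img shift',cv2.phaseCorrelate(cv2.cvtColor(im0,6).astype(float)[:260],cv2.cvtColor(np.ascontiguousarray(im),6).astype(float)[:260]), proj([.63,.02,.085],k0)-proj([.63,.02,.085],k))
k1=k; cv2.imwrite("pics/w3.png",im);pickle.dump(k,open("w3.pkl","wb"))
sc=800/150;o=np.array([159,153]);cv=lambda u,v:(np.array([u,v])+.5)/sc-.5+o
cw0={**k0,'rvec':np.array([-2.81949802,-3.8485e-4,2.00348e-3]),'tvec':np.array([-.59879573,-.04051694,.38053909])}
rim=[(28,37,cv(222,275)),(-28,37,cv(520,83)),(28,-37,cv(307,465))]
scr=[(1,1,cv(250,281)),(-1,1,cv(508,107)),(1,-1,cv(318,452)),(-1,-1,cv(536,297))]
w0=[(-28,37,(338,148)),(28,37,(275,195))]
def P(q,x,y,z):
    a=q[3];return q[:3]+np.array([np.cos(a)*x-np.sin(a)*y,np.sin(a)*x+np.cos(a)*y,z])/1e3
def res(q,use0=True):
    r=[proj(P(q,0,y,z),k0)[0]-t for y,z,t in rim]+[(proj(P(q,0,y*q[4],z*q[5]),k0)[0]-t)*.7 for y,z,t in scr]
    if use0:r+=[proj(P(q,0,y,z),cw0)[0]-t for y,z,t in w0]
    return np.concatenate(r)
for u in(True,False):
    f=least_squares(res,[.63,.02,.085,2.1,24,33],args=(u,),x_scale=[.01,.01,.01,.1,1,1],loss='soft_l1');q=f.x
    print(u,np.round(q[:3]*1e3,1),np.degrees(q[3]),q[4:],np.round(res(q,u),1))
    if u: Q=q
np.save("box.npy",Q)
S=5;big=cv2.resize(im0[153:263,159:309],None,fx=S,fy=S,interpolation=cv2.INTER_CUBIC)
for x,a,b,col in((0,28,37,(0,0,255)),(-6,21.5,30.5,(255,0,255)),(0,21.5,30.5,(255,255,0))):
    pts=np.array([proj(P(Q,x,i*a,j*b),k0)[0] for i,j in((1,1),(-1,1),(-1,-1),(1,-1))])
    cv2.polylines(big,[np.int32((pts-o+.5)*S-.5)],True,col,1)
cv2.imwrite("pics/ov.png",big)
```

```text
[ 0.66020382 -0.08500133  0.23011784] 0.03964328432023541
img shift ((-0.6044219285078043, -0.36255786125522604), 0.8426374821489472) [[ 0.95808577 -0.33434679]]
True [617.7  24.   84.2] 128.0947709528423 [24.78590982 33.24930237] [ 0.5  0.7  0.7  0.1 -0.7  0.3 -0.3 -0.3  0.1 -0.  -0.4 -0.5 -0.4  0.
  0.9 -1.2 -0.9  0.6]
False [617.5  24.7  83.1] 128.33089217280852 [24.88481921 33.30965893] [ 0.7  0.7  0.5 -0.  -0.6  0.1 -0.3 -0.3  0.1 -0.1 -0.4 -0.5 -0.5 -0.1]
```

View pics/ov.png

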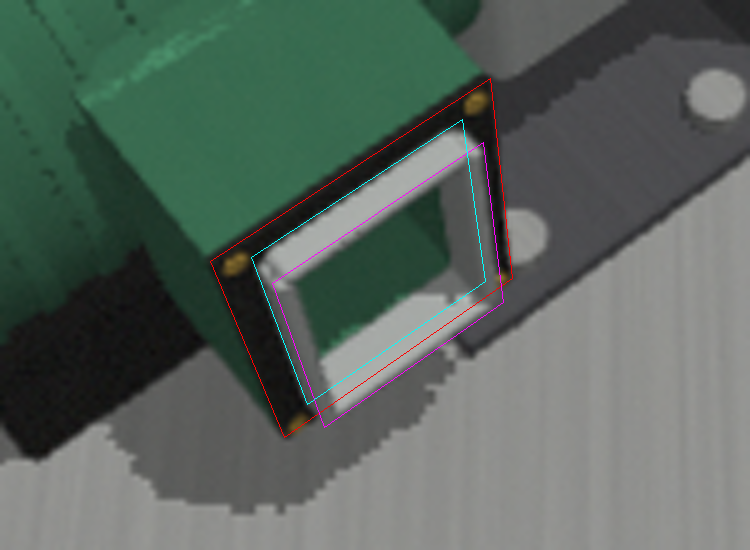

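The overlay matches the rim and lip. The box rim centre is (617.7, 24.0, 84.2) mm with yaw 128.1°, against the text's height of 85. The cover is at (452.3, -129.7) with yaw 115° and a centre height of 35–36, against 37. I'll untilt, go over the cover, then turn.

move_arm(steps=[{"ax": 0,"ay": -9,"az": 0,"tx": 0,"ty": 0,"tz": 0,"gripper": 76},{"ax": 0,"ay": -9,"az": 0,"tx": 0,"ty": 0,"tz": 0,"gripper": 76},{"ax": 0,"ay": -9,"az": 0,"tx": 0,"ty": 0,"tz": 0,"gripper": 76},{"ax": 0,"ay": -9,"az": 0,"tx": 0,"ty": 0,"tz": 0,"gripper": 76},{"ax": 0,"ay": -9,"az": 0,"tx": 0,"ty": 0,"tz": 0,"gripper": 76}])

```text
clock: 3.7
tcp_pos: [0.6607, -0.0835, 0.2357]
tool_rot: [2.211, 2.217, -0.001]
wrist_force: [-0.2, -0.2, -1.0]
width: 0.0758
```

move_arm(steps=[{"ax": 0,"ay": 0,"az": 0,"tx": -9,"ty": -42,"tz": 0,"gripper": 76},{"ax": 0,"ay": 0,"az": 0,"tx": -9,"ty": -42,"tz": 0,"gripper": 76},{"ax": 0,"ay": 0,"az": 0,"tx": -9,"ty": -42,"tz": 0,"gripper": 76},{"ax": 0,"ay": 0,"az": 0,"tx": -9,"ty": -42,"tz": 0,"gripper": 76},{"ax": 0,"ay": 0,"az": 0,"tx": -9,"ty": -41,"tz": 0,"gripper": 76}])

```text
clock: 4.32
tcp_pos: [0.4502, -0.1292, 0.2339]
tool_rot: [2.214, 2.22, 0.002]
wrist_force: [0.7, -0.0, 0.8]
width: 0.0761
```

move_arm(steps=[{"ax": 0,"ay": 0,"az": -8.4,"tx": 0,"ty": 0,"tz": 20,"gripper": 76},{"ax": 0,"ay": 0,"az": -8.4,"tx": 0,"ty": 0,"tz": 20,"gripper": 76},{"ax": 0,"ay": 0,"az": -8.4,"tx": 0,"ty": 0,"tz": 20,"gripper": 76},{"ax": 0,"ay": 0,"az": 0,"tx": 0,"ty": 0,"tz": 0,"gripper": 76},{"ax": 0,"ay": 0,"az": 0,"tx": 0,"ty": 0,"tz": 0,"gripper": 76}])

```text
clock: 4.95
tcp_pos: [0.4517, -0.1296, 0.1735]
tool_rot: [1.683, 2.648, 0.0]
wrist_force: [-0.3, 0.8, 0.8]
width: 0.0759
```

```bash
cat > st.py <<'E'
from h import *;from station import viewer,arm
def st(tx,ty,tz):
    s=arm.sense();R=cv2.Rodrigues(s['tool_rot'])[0];p=s['tcp_pos']
    print(s['clock'],np.round(p*1e3,1),'yaw x',np.round(np.degrees(np.arctan2(R[1,0],R[0,0])),2),'z',np.round(R[:,2],4),'w',s['width'],'F',np.round(s['wrist_force'],2),'T',np.round(s['torque'],2))
    print('tool shift',np.round(R.T@(np.array([tx,ty,tz])-p*1e3),1))
    return s,R
E
python3 -c "
from st import *
st(452.3,-129.7,22)"
```

```text
4.95 [ 451.7 -129.6  173.5] yaw x 115.13 z [ 0.0034 -0.0019 -1.    ] w 0.07592871831206678 F [-0.3   0.81  0.78] T [ 0.01 -0.02 -0.01]
tool shift [1.000e-01 2.000e-01 1.515e+02]
```

move_arm(steps=[{"ax": 0,"ay": 0,"az": 0,"tx": -2,"ty": 0,"tz": 35,"gripper": 76},{"ax": 0,"ay": 0,"az": 0,"tx": 0,"ty": 0,"tz": 35,"gripper": 76},{"ax": 0,"ay": 0,"az": 0,"tx": 0,"ty": 0,"tz": 35,"gripper": 76},{"ax": 0,"ay": 0,"az": 0,"tx": 0,"ty": 0,"tz": 30,"gripper": 76},{"ax": 0,"ay": 0,"az": 0,"tx": 0,"ty": 0,"tz": 16,"gripper": 76}])

```text
clock: 5.58
tcp_pos: [0.4521, -0.1317, 0.02]
tool_rot: [1.685, 2.651, -0.0]
wrist_force: [-0.3, -0.7, -0.0]
width: 0.076
```

move_arm(steps=[{"ax": 0,"ay": 0,"az": 0,"tx": 0,"ty": 0,"tz": 0,"gripper": 65},{"ax": 0,"ay": 0,"az": 0,"tx": 0,"ty": 0,"tz": 0,"gripper": 60},{"ax": 0,"ay": 0,"az": 0,"tx": 0,"ty": 0,"tz": 0,"gripper": 50},{"ax": 0,"ay": 0,"az": 0,"tx": 0,"ty": 0,"tz": 0,"gripper": 50},{"ax": 0,"ay": 0,"az": 0,"tx": 0,"ty": 0,"tz": 0,"gripper": 50}], force=60)

```text
clock: 6.2
tcp_pos: [0.4532, -0.1323, 0.0225]
tool_rot: [1.681, 2.649, 0.001]
wrist_force: [0.3, 0.3, 5.9]
width: 0.056
```

```bash
python3 -c "
from st import *
st(452.3,-129.7,22)"
```

```text
6.2 [ 453.2 -132.3   22.5] yaw x 115.19 z [ 0.0037 -0.0013 -1.    ] w 0.0559704127910861 F [0.3  0.33 5.93] T [0.04 0.06 0.  ]
tool shift [2.8 0.3 0.5]
```

Gripped at 56.0 mm, as expected. Lifting.

move_arm(steps=[{"ax": 0,"ay": 0,"az": 0,"tx": 0,"ty": 0,"tz": -10,"gripper": 50},{"ax": 0,"ay": 0,"az": 0,"tx": 0,"ty": 0,"tz": -25,"gripper": 50},{"ax": 0,"ay": 0,"az": 0,"tx": 0,"ty": 0,"tz": -35,"gripper": 50},{"ax": 0,"ay": 0,"az": -6.5,"tx": 0,"ty": 0,"tz": -35,"gripper": 50},{"ax": 0,"ay": 0,"az": -6.5,"tx": 0,"ty": 0,"tz": -25,"gripper": 50}])

```text
clock: 6.82
tcp_pos: [0.452, -0.1319, 0.1525]
tool_rot: [1.367, 2.827, 0.0]
wrist_force: [0.1, 0.2, -1.0]
width: 0.0551
```

```bash
python3 -c "
from st import *
st(657.8,-27.2,150)"
```

```text
6.825 [ 452.  -131.9  152.5] yaw x 128.4 z [ 1.3e-03 -6.0e-04 -1.0e+00] w 0.05512985790533547 F [ 0.13  0.25 -1.03] T [ 0.05 -0.05  0.02]
tool shift [-45.8 226.4   2.7]
```

move_arm(steps=[{"ax": 0,"ay": 0,"az": 0,"tx": -9,"ty": 30,"tz": 0,"gripper": 50},{"ax": 0,"ay": 0,"az": 0,"tx": -9,"ty": 55,"tz": 0,"gripper": 50},{"ax": 0,"ay": 0,"az": 0,"tx": -9,"ty": 55,"tz": 0,"gripper": 50},{"ax": 0,"ay": 0,"az": 0,"tx": -9,"ty": 55,"tz": 0,"gripper": 50},{"ax": 0,"ay": 0,"az": 0,"tx": -10,"ty": 31,"tz": 0,"gripper": 50}])

```text
clock: 7.45
tcp_pos: [0.6593, -0.0263, 0.1497]
tool_rot: [-1.369, -2.826, 0.0]
wrist_force: [-0.5, -0.3, -0.7]
width: 0.0555
```

move_arm(steps=[{"ax": 0,"ay": 0,"az": 0,"tx": 0,"ty": 0,"tz": 25,"gripper": 50},{"ax": 0,"ay": 0,"az": 0,"tx": 0,"ty": 0,"tz": 30,"gripper": 50},{"ax": 0,"ay": 0,"az": 0,"tx": 0,"ty": 0,"tz": 25,"gripper": 50},{"ax": 0,"ay": 0,"az": 0,"tx": 0,"ty": 0,"tz": 0,"gripper": 50},{"ax": 0,"ay": 0,"az": 0,"tx": 0,"ty": 0,"tz": 0,"gripper": 50}])

```text
clock: 8.07
tcp_pos: [0.6583, -0.0283, 0.0717]
tool_rot: [1.372, 2.825, 0.001]
wrist_force: [-0.1, 1.1, -1.0]
width: 0.0555
```

```bash
python3 -c "
from st import *
st(657.8,-27.2,70.5)
import pickle
out=[]
for n in('wrist','side','scene'):
    k=viewer.get_calibration(n);im=np.ascontiguousarray(viewer.camera(n)[:,:,::-1]);cv2.imwrite(f'pics/{n}4.png',im);pickle.dump(k,open(n+'4.pkl','wb'))
    u,v=proj([.635,0,.09],k)[0].astype(int);print(n,u,v)
    h,w={'wrist':(140,180),'side':(40,50),'scene':(30,40)}[n]
    cr=im[max(0,v-h):v+h,max(0,u-w):u+w];out.append(cv2.resize(cr,(390,290),interpolation=cv2.INTER_CUBIC));print(max(0,u-w),max(0,v-h),cr.shape)
out.append(out[0]*0)
cv2.imwrite('pics/m4.png',cv2.convertScaleAbs(np.vstack([np.hstack(out[:2]),np.hstack(out[2:])]),alpha=1.4))
"
```

```text
8.075 [658.3 -28.3  71.7] yaw x 128.2 z [ 1.2e-03 -1.0e-04 -1.0e+00] w 0.05553885518251732 F [-0.15  1.09 -1.  ] T [ 0.02 -0.03 -0.02]
tool shift [1.2 0.2 1.2]
wrist 277 219
97 79 (280, 360, 3)
side 304 211
254 171 (80, 100, 3)
scene 276 250
236 220 (60, 80, 3)
```

View pics/m4.png

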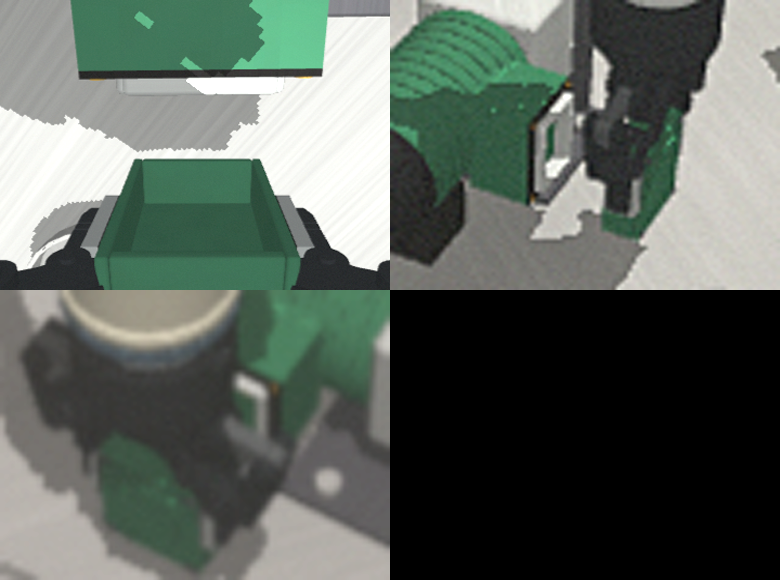

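The cover is held upright with its hollow side toward the box. In the wrist crop its mid-column is about 198–200 and the rim's is 200.5, which is under 1 mm sideways. Averaging readings, then advancing.

```bash
cat >> st.py <<'E'
def avg(n=8,q=(617.7,24.0,0,128.1)):
    P=[];F=[];T=[];Y=[];Z=[]
    for _ in range(n):
        viewer.camera("side");s=arm.sense();R=cv2.Rodrigues(s['tool_rot'])[0];P.append(s['tcp_pos']*1e3);F.append(s['wrist_force']);T.append(s['torque']);Y.append(np.degrees(np.arctan2(R[1,0],R[0,0])));Z.append(R[:,2])
    a=np.radians(q[3]);B=np.array([[np.cos(a),np.sin(a),0],[-np.sin(a),np.cos(a),0],[0,0,1]])
    print('clk',s['clock'],'TCP box xyz',np.round(B@(np.mean(P,0)-q[:3]),2),'sd',np.round(np.std(P,0),2),'yaw',round(np.mean(Y),2),'F box',np.round(B@np.mean(F,0),2),'Fmax',np.round(np.max(np.linalg.norm(F,axis=1)),1),'T box',np.round(B@np.mean(T,0),3),'z',np.round(B@np.mean(Z,0),4),'w',round(s['width']*1e3,2))
E
python3 -c "
from st import *
avg()"
```

```text
clk 8.625 TCP box xyz [-66.1    0.37  71.06] sd [0.26 0.04 0.6 ] yaw 128.2 F box [ 0.37 -0.15 -1.35] Fmax 2.2 T box [-0.008 -0.015  0.01 ] z [-7.e-04 -8.e-04 -1.e+00] w 55.79
```

move_arm(steps=[{"ax": 0,"ay": 0,"az": 0,"tx": 8,"ty": 0.2,"tz": 0.5,"gripper": 50},{"ax": 0,"ay": 0,"az": 0,"tx": 12,"ty": 0,"tz": 0,"gripper": 50},{"ax": 0,"ay": 0,"az": 0,"tx": 12,"ty": 0,"tz": 0,"gripper": 50},{"ax": 0,"ay": 0,"az": 0,"tx": 6,"ty": 0,"tz": 0,"gripper": 50},{"ax": 0,"ay": 0,"az": 0,"tx": 0,"ty": 0,"tz": 0,"gripper": 50}])

```text
clock: 9.25
tcp_pos: [0.6343, 0.0024, 0.07]
tool_rot: [1.371, 2.826, 0.0]
wrist_force: [0.1, 0.7, -1.8]
width: 0.0551
```

```bash
python3 -c "
from st import *
avg(4)
n='wrist'
k=viewer.get_calibration(n);im=np.ascontiguousarray(viewer.camera(n)[:,:,::-1]);cv2.imwrite('pics/w5.png',im)
a=cv2.resize(im[90:300,130:430],(760,532),interpolation=cv2.INTER_CUBIC);cv2.imwrite('pics/w5c.png',cv2.convertScaleAbs(a,alpha=1.6))
"
```

```text
clk 9.45 TCP box xyz [-28.01   0.41  69.89] sd [0.07 0.19 0.07] yaw 128.2 F box [-0.24  0.23 -1.35] Fmax 1.9 T box [-0.026  0.008 -0.003] z [-3.e-04 -1.e-04 -1.e+00] w 55.46
```

View pics/w5c.png

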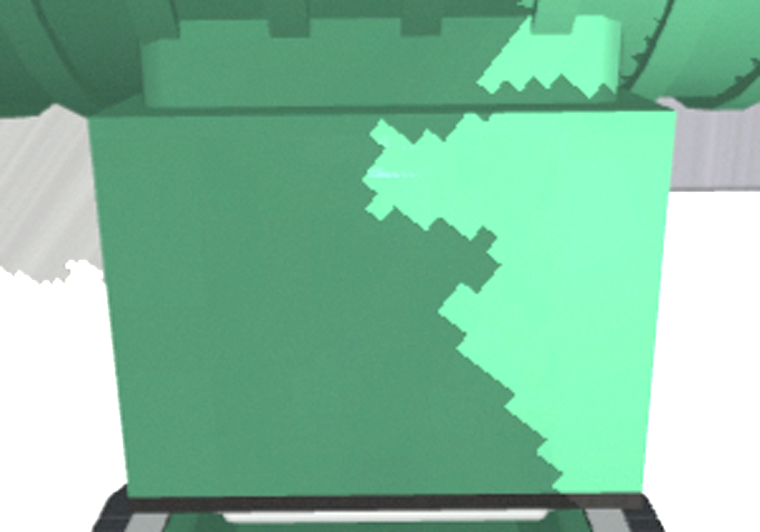

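The rim's mid-column is 386, against 377 for the cover and pads. That means the box sits about 0.7 mm to tool +y, and the measured pose agrees. The rim slope suggests about +0.4° of yaw. I'll trim both and ease onto the lip.

move_arm(steps=[{"ax": 0,"ay": 0,"az": -0.4,"tx": 0,"ty": 0.6,"tz": -0.6,"gripper": 50},{"ax": 0,"ay": 0,"az": 0,"tx": 2,"ty": 0,"tz": 0,"gripper": 50},{"ax": 0,"ay": 0,"az": 0,"tx": 2,"ty": 0,"tz": 0,"gripper": 50},{"ax": 0,"ay": 0,"az": 0,"tx": 2,"ty": 0,"tz": 0,"gripper": 50},{"ax": 0,"ay": 0,"az": 0,"tx": 1,"ty": 0,"tz": 0,"gripper": 50}])

```text
clock: 10.12
tcp_pos: [0.6306, 0.0078, 0.0704]
tool_rot: [1.362, 2.831, 0.0]
wrist_force: [0.2, -0.2, -0.9]
width: 0.0556
```

```bash
python3 -c "
from st import *
avg(4)"
```

```text
clk 10.325 TCP box xyz [-20.75  -0.14  70.41] sd [0.05 0.07 0.02] yaw 128.61 F box [-0.32  0.21 -0.98] Fmax 1.7 T box [-0.027  0.002 -0.02 ] z [ 0. -0. -1.] w 55.65
```

Now about 1 mm over the lip edge with no contact force. Continuing.

move_arm(steps=[{"ax": 0,"ay": 0,"az": 0,"tx": 0.8,"ty": 0,"tz": 0,"gripper": 50},{"ax": 0,"ay": 0,"az": 0,"tx": 0.8,"ty": 0,"tz": 0,"gripper": 50},{"ax": 0,"ay": 0,"az": 0,"tx": 0.7,"ty": 0,"tz": 0,"gripper": 50},{"ax": 0,"ay": 0,"az": 0,"tx": 0.7,"ty": 0,"tz": 0,"gripper": 50},{"ax": 0,"ay": 0,"az": 0,"tx": 0,"ty": 0,"tz": 0,"gripper": 50}])

```text
clock: 10.95
tcp_pos: [0.6288, 0.01, 0.0703]
tool_rot: [-1.362, -2.831, 0.0]
wrist_force: [-0.3, -0.0, -0.8]
width: 0.0557
```

```bash
python3 -c "
from st import *
avg(3)"
```

```text
clk 11.1 TCP box xyz [-17.89  -0.09  70.39] sd [0.01 0.02 0.01] yaw 128.6 F box [ 0.56  0.16 -1.25] Fmax 2.0 T box [-0.011 -0.007 -0.034] z [-0. -0. -1.] w 55.63
```

move_arm(steps=[{"ax": 0,"ay": 0,"az": 0,"tx": 0.5,"ty": 0,"tz": 0,"gripper": 50},{"ax": 0,"ay": 0,"az": 0,"tx": 0.5,"ty": 0,"tz": 0,"gripper": 50},{"ax": 0,"ay": 0,"az": 0,"tx": 0.4,"ty": 0,"tz": 0,"gripper": 50},{"ax": 0,"ay": 0,"az": 0,"tx": 0,"ty": 0,"tz": 0,"gripper": 50},{"ax": 0,"ay": 0,"az": 0,"tx": 0,"ty": 0,"tz": 0,"gripper": 50}])

```text
clock: 11.72
tcp_pos: [0.6279, 0.0111, 0.0704]
tool_rot: [1.362, 2.831, -0.0]
wrist_force: [-0.3, 0.1, -0.5]
width: 0.0553
```

```bash
python3 -c "
from st import *
avg(3)"
```

```text
clk 11.875 TCP box xyz [-1.651e+01 -7.000e-02  7.038e+01] sd [0.   0.01 0.01] yaw 128.6 F box [-0.36  0.2  -0.91] Fmax 1.4 T box [ 0.005  0.028 -0.049] z [-0. -0. -1.] w 55.16
```

move_arm(steps=[{"ax": 0,"ay": 0,"az": 0,"tx": 0.4,"ty": 0,"tz": 0,"gripper": 50},{"ax": 0,"ay": 0,"az": 0,"tx": 0.3,"ty": 0,"tz": 0,"gripper": 50},{"ax": 0,"ay": 0,"az": 0,"tx": 0.3,"ty": 0,"tz": 0,"gripper": 50},{"ax": 0,"ay": 0,"az": 0,"tx": 0,"ty": 0,"tz": 0,"gripper": 50},{"ax": 0,"ay": 0,"az": 0,"tx": 0,"ty": 0,"tz": 0,"gripper": 50}])

```text
clock: 12.5
tcp_pos: [0.6275, 0.0116, 0.0704]
tool_rot: [1.362, 2.83, -0.0]
wrist_force: [2.1, -0.6, -2.1]
width: 0.0558
```

```bash
python3 -c "
from st import *
avg(3)"
```

```text
clk 12.65 TCP box xyz [-1.581e+01 -6.000e-02  7.041e+01] sd [0.01 0.01 0.02] yaw 128.59 F box [-3.01  0.09 -1.34] Fmax 3.8 T box [-0.098  0.521  0.068] z [-6.e-04 -1.e-04 -1.e+00] w 55.57
```

Contact came at x ≈ -15.9, as predicted (-15.8). The Tz change hints that the +y edge touches first, so I'll add a little yaw and press on gradually.

move_arm(steps=[{"ax": 0,"ay": 0,"az": -0.3,"tx": 0,"ty": 0,"tz": 0,"gripper": 50},{"ax": 0,"ay": 0,"az": 0,"tx": 0.3,"ty": 0,"tz": 0,"gripper": 50},{"ax": 0,"ay": 0,"az": 0,"tx": 0.2,"ty": 0,"tz": 0,"gripper": 50},{"ax": 0,"ay": 0,"az": 0,"tx": 0,"ty": 0,"tz": 0,"gripper": 50},{"ax": 0,"ay": 0,"az": 0,"tx": 0,"ty": 0,"tz": 0,"gripper": 50}])

```text
clock: 13.28
tcp_pos: [0.6275, 0.0117, 0.0704]
tool_rot: [1.355, 2.833, -0.0]
wrist_force: [4.9, -3.1, -4.0]
width: 0.0553
```

```bash
python3 -c "
from st import *
avg(6)"
```

```text
clk 13.575 TCP box xyz [-15.73  -0.12  70.42] sd [0.01 0.01 0.02] yaw 128.86 F box [-6.06 -2.03 -3.24] Fmax 8.0 T box [-0.18   0.914 -0.153] z [-1.4e-03 -5.0e-04 -1.0e+00] w 55.44
```

move_arm(steps=[{"ax": 0,"ay": 0,"az": 0.1,"tx": 0.2,"ty": 0,"tz": 0,"gripper": 50},{"ax": 0,"ay": 0,"az": 0,"tx": 0.2,"ty": 0,"tz": 0,"gripper": 50},{"ax": 0,"ay": 0,"az": 0,"tx": 0.1,"ty": 0,"tz": 0,"gripper": 50},{"ax": 0,"ay": 0,"az": 0,"tx": 0,"ty": 0,"tz": 0,"gripper": 50},{"ax": 0,"ay": 0,"az": 0,"tx": 0,"ty": 0,"tz": 0,"gripper": 50}])

```text
clock: 14.2
tcp_pos: [0.6275, 0.0117, 0.0704]
tool_rot: [1.357, 2.831, -0.001]
wrist_force: [6.5, -5.3, -4.5]
width: 0.0554
```

```bash
python3 -c "
from st import *
avg(6)"
```

```text
clk 14.5 TCP box xyz [-15.73  -0.11  70.43] sd [0.01 0.   0.01] yaw 128.77 F box [-8.09 -2.15 -3.83] Fmax 10.1 T box [-0.223  1.133  0.087] z [-2.3e-03 -7.0e-04 -1.0e+00] w 54.98
```

move_arm(steps=[{"ax": 0,"ay": 0,"az": 0,"tx": 0.2,"ty": 0,"tz": 0,"gripper": 50},{"ax": 0,"ay": 0,"az": 0,"tx": 0.2,"ty": 0,"tz": 0,"gripper": 50},{"ax": 0,"ay": 0,"az": 0,"tx": 0,"ty": 0,"tz": 0,"gripper": 50},{"ax": 0,"ay": 0,"az": 0,"tx": 0,"ty": 0,"tz": 0,"gripper": 50},{"ax": 0,"ay": 0,"az": 0,"tx": 0,"ty": 0,"tz": 0,"gripper": 50}])

```text
clock: 15.12
tcp_pos: [0.6275, 0.0117, 0.0704]
tool_rot: [1.357, 2.83, -0.001]
wrist_force: [8.3, -5.8, -4.6]
width: 0.0554
```

```bash
python3 -c "
from st import *
avg(6)
out=[]
for n in('wrist','side','scene'):
    k=viewer.get_calibration(n);im=np.ascontiguousarray(viewer.camera(n)[:,:,::-1]);cv2.imwrite(f'pics/{n}6.png',im)
    u,v=proj([.62,.02,.09],k)[0].astype(int)
    if n=='wrist': cr=im[240:420,160:400]
    else:
        h,w={'side':(33,44),'scene':(24,32)}[n];cr=im[v-h:v+h,u-w:u+w]
    out.append(cv2.resize(cr,(390,290),interpolation=cv2.INTER_CUBIC))
im=cv2.imread('pics/side6.png');out.append(cv2.resize(im,(390,290)))
cv2.imwrite('pics/m6.png',cv2.convertScaleAbs(np.vstack([np.hstack(out[:2]),np.hstack(out[2:])]),alpha=1.6))
"
```

```text
clk 15.425 TCP box xyz [-15.75  -0.11  70.44] sd [0.01 0.02 0.01] yaw 128.76 F box [-9.3  -2.5  -4.35] Fmax 11.2 T box [-0.238  1.307  0.126] z [-3.1e-03 -8.0e-04 -1.0e+00] w 55.17
```

View pics/m6.png

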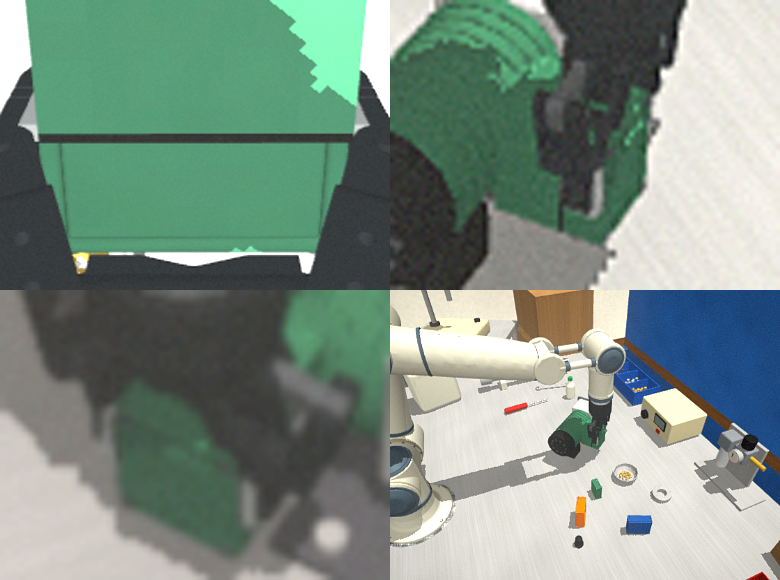

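The cover is seated against the rim across its full width, centred (mid-columns 194 and 194.5), with a press of 9.3 N. Everything else still stands in place. Now holding still for over 2 s.

move_arm(steps=[{"ax": 0,"ay": 0,"az": 0,"tx": 0,"ty": 0,"tz": 0,"gripper": 50},{"ax": 0,"ay": 0,"az": 0,"tx": 0,"ty": 0,"tz": 0,"gripper": 50},{"ax": 0,"ay": 0,"az": 0,"tx": 0,"ty": 0,"tz": 0,"gripper": 50},{"ax": 0,"ay": 0,"az": 0,"tx": 0,"ty": 0,"tz": 0,"gripper": 50},{"ax": 0,"ay": 0,"az": 0,"tx": 0,"ty": 0,"tz": 0,"gripper": 50}])

```text
clock: 16.2
tcp_pos: [0.6275, 0.0117, 0.0704]
tool_rot: [1.357, 2.83, -0.001]
wrist_force: [7.3, -6.1, -4.9]
width: 0.0551
```

move_arm(steps=[{"ax": 0,"ay": 0,"az": 0,"tx": 0,"ty": 0,"tz": 0,"gripper": 50},{"ax": 0,"ay": 0,"az": 0,"tx": 0,"ty": 0,"tz": 0,"gripper": 50},{"ax": 0,"ay": 0,"az": 0,"tx": 0,"ty": 0,"tz": 0,"gripper": 50},{"ax": 0,"ay": 0,"az": 0,"tx": 0,"ty": 0,"tz": 0,"gripper": 50},{"ax": 0,"ay": 0,"az": 0,"tx": 0,"ty": 0,"tz": 0,"gripper": 50}])

```text
clock: 16.82
tcp_pos: [0.6275, 0.0117, 0.0705]
tool_rot: [1.357, 2.83, -0.001]
wrist_force: [7.0, -5.6, -3.9]
width: 0.0553
```

move_arm(steps=[{"ax": 0,"ay": 0,"az": 0,"tx": 0,"ty": 0,"tz": 0,"gripper": 50},{"ax": 0,"ay": 0,"az": 0,"tx": 0,"ty": 0,"tz": 0,"gripper": 50},{"ax": 0,"ay": 0,"az": 0,"tx": 0,"ty": 0,"tz": 0,"gripper": 50},{"ax": 0,"ay": 0,"az": 0,"tx": 0,"ty": 0,"tz": 0,"gripper": 50},{"ax": 0,"ay": 0,"az": 0,"tx": 0,"ty": 0,"tz": 0,"gripper": 50}])

```text
clock: 17.45
tcp_pos: [0.6275, 0.0117, 0.0704]
tool_rot: [1.357, 2.83, -0.001]
wrist_force: [7.8, -6.0, -5.1]
width: 0.0555
```

move_arm(steps=[{"ax": 0,"ay": 0,"az": 0,"tx": 0,"ty": 0,"tz": 0,"gripper": 50},{"ax": 0,"ay": 0,"az": 0,"tx": 0,"ty": 0,"tz": 0,"gripper": 50},{"ax": 0,"ay": 0,"az": 0,"tx": 0,"ty": 0,"tz": 0,"gripper": 50},{"ax": 0,"ay": 0,"az": 0,"tx": 0,"ty": 0,"tz": 0,"gripper": 50},{"ax": 0,"ay": 0,"az": 0,"tx": 0,"ty": 0,"tz": 0,"gripper": 50}])

```text
clock: 18.08
tcp_pos: [0.6275, 0.0117, 0.0705]
tool_rot: [1.357, 2.83, -0.001]
wrist_force: [7.8, -6.0, -4.1]
width: 0.0552
```

```bash
python3 -c "
from st import *
avg(10)
from station import order
print(order.finish_job())"
```

```text
clk 18.575 TCP box xyz [-15.74  -0.11  70.43] sd [0.01 0.01 0.01] yaw 128.76 F box [-9.59 -2.41 -4.21] Fmax 11.5 T box [-0.261  1.298  0.109] z [-3.1e-03 -8.0e-04 -1.0e+00] w 55.31
the job is handed in; nothing more can be done
None
```

I seated the green cover over the lip, pressed it against the rim and handed the job in with the arm still gripping and pressing. I picked the larger of the two green covers, gripped it by its flat sides and eased it on with its hollow side toward the box.

- **Press and hold:** the press into the box averaged about 9.6 N, with the total wrist force at most 11.5 N in the final readings. The arm held still for about 3 s, with position steady to 0.01 mm. The highest total force I read at any point was 11.5 N.
- **Fit:** contact came within about 0.1 mm of the predicted depth, and the tool was within about 0.7° of the measured box direction. The last picture showed the cover centred and closed against the rim across the top, and nothing else appeared moved.
- **What disagreed:**
  - Small side loads remain, about 2.4 N sideways and 3 N downward, probably friction or light contact with the lip.
  - The tool leans back about 0.2° under the push.
  - I measured the rim centre at 84.2 mm against the stated 85 mm, and the cover's centre at 35–36 mm against 37 mm. I worked to the stated heights.
- **Not fully checked:** I couldn't see the lower edge sharply enough to confirm it is flush to better than about 1 mm.

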